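# Tilt out the bottle bin and put the blue-capped bottle on the balance

### The job

Slide the orange lock tab on top of the bottle cabinet towards the middle of the roof, as far as it goes, to free the tilt-out bin, tilt the bin forward all the way to its stop, take out the bottle with the blue cap and stand it upright, gently, in the middle of the balance's white pan. Leave the bin tilted open with the red-capped bottle still in it, and do not push over or shift the tube rack, tip box, dishes or beaker.

Things in the scene. Friction and masses are not known exactly. Their poses are not given: they have to be found in the camera images.
- cabinet: White bottle cabinet fixed to the bench, 115 mm deep (x), 230 wide (y), 225 high: a closed orange drawer 60 mm high below, the bin above it, open at the front. Origin on the bench under the middle of its front, which looks along its own -x; z up. An 8 mm roof (top at 225 mm) starts 6 mm behind the front plane and hangs over the closed bin. The bin's pivot runs along y through (0, 0, 74 mm) of this frame.
- latch (a joint): Position of the orange lock tab along the cabinet's +y, 0 to 0.045 m. Starts near 0 (locked: its tongue hangs in front of a steel lug on the bin's top edge, so the bin cannot open); from 0.036 to the end stop at 0.045 the bin is free. About 1.5 N of friction; it stays where it is left.
- latch_grip (a point): Middle of the upright grip of the orange lock tab on the cabinet roof, 250 mm above the bench. The grip measures 24 mm in the cabinet's x, 14 mm in its y and 38 mm in height (top 269 mm above the bench); it stands on a 6 mm plate on the roof. Axes as the cabinet's.
- bin (a joint): Tilt of the bin about its bottom front edge: 0 is closed (upright), it grows as the top comes forward (to the cabinet's -x) and ends at a stop at 0.62 rad (36 degrees). The bin stays open at the stop by its weight and pivot friction; let go below about 0.35 rad it may fall shut. Opening takes about 3 to 6 N at the handle at first.
- bin_hinge (a point): Middle of the bin's pivot line, 74 mm above the bench. Frame turns with the bin: closed, its axes are the cabinet's. In it: front panel (214 mm wide, 6 thick) at x = 0, top edge z = 118 mm; steel lug on that edge, y = -60 to -30 mm, up to z = 134; floor top z = 2; inside x = 3 to 60; rear wall 62 mm high, side walls and divider (y = 0) 70 mm. A bottle stands each side of the divider, near y = +52, -52.
- bin_handle (a point): Middle of the bin's dark bow handle: a 10 mm round bar, 100 mm long along y, 38 mm clear in front of the panel, joined to it by 10 mm bars at both ends. Point (-46, 0, 105) mm of the bin_hinge frame and turns with it; 179 mm above the bench when closed.
- blue_bottle_mid (a point): Centre (half-way up) of the bottle with the BLUE cap: closed, white, 115 mm tall, body 52 mm in diameter up to 66 mm, neck from 84 mm, cap 38 mm in diameter and 25 mm high (cap centre 45 mm along +z, underside 57.5 mm along -z of this point; z is its long axis). About 0.18 kg. Stands loose in the left or right half of the bin; leans with it, against the front panel, once tilted out.
- red_bottle_mid (a point): Centre of the bottle with the RED cap, half-way up; otherwise the same as the blue-capped one. It stands in the other half of the bin and must stay there.
- pan_top (a point): Centre of the top of the balance's flat round white pan, 130 mm in diameter, 68 mm above the bench; z up. The fixed balance stands left or right, in front of the cabinet; below the pan its grey body is 160 mm wide, 46 mm high and runs 130 mm from here along -x of this frame, with a keypad up to 63 mm high there.
- balance: The whole balance; origin on the bench under the pan's centre, axes as pan_top.
- blue_bottle: The blue-capped bottle; origin at the centre of its underside, z along its axis.
- red_bottle: The red-capped bottle; origin at the centre of its underside.
- tube_rack: Orange tube rack with green- and orange-capped tubes, 215 x 90 mm, 118 mm high, loose; origin under its centre. Stands on the side of the bench where the balance is not.
- tip_box: Pale blue pipette-tip box, 124 x 89 x 88 mm, loose; origin under its centre.
- petri_stack: Stack of dishes, 90 mm in diameter, 55 mm high, loose; origin under its centre.
- beaker: Glass beaker, 72 mm in diameter, 90 mm high, loose; origin under its centre.

How it is judged:
On the way, in this order (a step that is already met when the one before it is completed fails the run):
1. the orange lock tab is slid clear of the lug (value of joint latch above 0.036 m), for 0.1 s.
2. the bin is tilted forward to its stop (value of joint bin above 0.56 rad), for 0.2 s.
3. the blue-capped bottle is lifted out of the bin (distance between blue_bottle_mid and bin_hinge above 0.15 m), for 0.1 s.
At the end, for the whole second after the job is handed in: The blue-capped bottle stands at rest on the balance pan, upright within 0.08 rad, its axis within 35 mm of the pan's centre; the bin is still tilted out beyond 0.52 rad, the lock tab beyond 0.036 m, and the red-capped bottle still stands in the bin, at most 85 mm up in its frame (horizontal distance between blue_bottle and pan_top below 0.035 m and z of blue_bottle in the frame of pan_top between -0.006 and 0.006 m and angle between blue_bottle's own z axis and vertical below 0.08 rad and linear speed of blue_bottle below 0.02 m/s and contact force between blue_bottle and balance above 0.5 N and value of joint bin above 0.52 rad and value of joint latch above 0.036 m and x of red_bottle_mid in the frame of bin_hinge between 0 and 0.08 m and z of red_bottle_mid in the frame of bin_hinge between 0.03 and 0.085 m); the robot touches nothing.
It fails at once if the blue-capped bottle is banged down on the balance (over 40 N) (contact force between blue_bottle and balance above 40 N).
It fails at once if the red-capped bottle is taken out of the bin (distance between red_bottle_mid and bin_hinge above 0.13 m).
It fails at once if the tube rack, tip box, dishes or beaker is shifted by more than 30 mm (distance of any of tube_rack, tip_box, petri_stack, beaker from where it was at the start of the episode above 0.03 m).
It fails at once if one of those things is tipped over (angle between any of tube_rack, tip_box, petri_stack, beaker's own z axis and vertical above 0.35 rad).
It also fails if it takes over 72 s, if anything falls off the work surface, if the arm or the gripper's body presses on something with over 40 N, if the wrist force passes 120 N, or if a joint passes its speed limit or range.

### The arm

A 6-joint arm with a two-finger parallel gripper is mounted at the origin on the work surface. World frame = base frame: x ahead of the robot, y to its left, z up, the work surface at z = 0. Lengths are in m, angles in rad, forces in N, time in s.
With the tool pointing down it reaches from about 0.3 to 0.875 m from the base axis. Payload 6.4 kg.
Tool frame: the origin (TCP) lies at the very end of the fingers, on their centre line; the grasp point (between the pads) lies 19 mm behind it (ctrl.hold_point_z is the distance from the TCP to the grasp point, in m); y points along the fingers, x is the direction in which the jaws open and shut, and the axes are right-handed (so a half turn about y gives the same grasp; the last joint's range is limited). The gripper opens to 85 mm and grips with 20 to 120 N. Pads are 22 mm wide; open, the fingers measure 114 mm over their backs; the gripper's body (76 mm by 85 mm) begins 54 mm behind the grasp point. The pads swing forward as they close: fully open they stand 13 mm farther back than shut.
Start: joints at [1.022, 0.181, 1.607, -0, 1.354, -0.206], TCP at [0.193, 0.542, 0.231] pointing down, gripper open.
Joint ranges: [-2.99, 2.99], [-0.89, 2.07], [0.3, 2.58], [-1.14, 4.28], [0, 2.63], [-3.12, 3.12]. Speed limits (rad/s): [2.57, 2.57, 3.01, 3.14, 3.14, 3.14].

### API

Orientations are given as a unit quaternion [w, x, y, z].
In Python, from bench import ctrl, imaging gives the robot as it stands.
- The arm moves only by the shell command python3 -m jog 'ROWS'. ROWS is JSON, a list of rows, each a list of 3 entries, a list of its own where there are three numbers: the shift along the tool's x, y, z in cm, then the turn, a rotation vector about the tool's x, y, z in rad, then the finger opening in cm, from 0 to 8.54. A call has 1 to 12 rows; each row shifts and turns the pose as measured when the row begins, along the tool's axes as they then stand; what a row does not reach is not made up. A row lasts 1/12 s, in which the tool goes at most 41.7 mm and 7.16 degrees, less where a joint would pass 70% of its speed; a pose out of reach is approached as far as the arm can. A call is refused whole if a number of a shift passes 4.17 or a number of a turn 0.125, either way. A call with a gripper value outside its range is refused whole. The fingers move at their own pace and stop on an object; the grip force is fixed at half the most. Time passes only in rows, so rows that do not move let the fingers close. It gives the time, the measured TCP pose, the force and the opening at its end, in the units of the state.
- ctrl.get_obs(): the state, without advancing time (a new reading comes with each control period).
- imaging.camera(name): name is "scene" or "top" or "wrist"; returns a dict with "frame" (384x512x3 uint8, red, green, blue), "depth" (384x512 float32, m along the optical axis (not along the pixel's ray), 0 where there is no reading), "K" (3x3 intrinsics, pixels), "R" (3x3) and "t" (3): a world point X has camera coordinates R X + t. Camera axes: x right, y down, z forward; pixel columns grow to the right and rows downward; lengths in m; the calibration is good to about 2 mm. A picture is of the moment at which its call begins.
- ctrl.hand_in(): hands the job in, once; it reports no verdict.
The state is a dict: "time_s": time; "q": joint angles; "dq": joint speeds; "joint_efforts": joint torques, N m; "eef_pos": TCP position; "eef_rot": TCP orientation; "wrist_force": force on the tool from outside, world axes, zero at the start; "torque": the same for the moment, N m; "opening": opening from 0.0 (shut) to 1.0 (fully open).
Only numpy, scipy, OpenCV 4.12 (cv2) and the standard library are available. Lean on these libraries where they do the work, as an engineer would, in place of code of your own. Each camera call takes 0.05 s, during which the arm holds its last target. There are 200 camera calls.

## Working session

There is one attempt and no reset: what is moved stays moved. The work goes in short steps, Python scripts to look and compute and a shell command to move; the robot and the scene stay as the last step left them, time stands still between calls to the robot, and variables do not carry over. Pictures are saved under pics/ and viewed, about 8 in all and at most 12, crops included, and the job is handed in when it is done.

```bash
ls; mkdir -p pics
cat > h.py <<'E'
import numpy as np, cv2
from bench import ctrl, imaging
def cloud(c):
    d=c["depth"];v,u=np.mgrid[:d.shape[0],:d.shape[1]]
    K=c["K"];P=np.stack([(u-K[0,2])/K[0,0]*d,(v-K[1,2])/K[1,1]*d,d],-1)
    return (P-c["t"])@c["R"]   # R^T (P-t)
def save(c,n): cv2.imwrite("pics/"+n,c["frame"][:,:,::-1])
E
python3 - <<'E'
from h import *
a=imaging.camera("scene");b=imaging.camera("top")
cv2.imwrite("pics/a.png",cv2.resize(np.hstack([a["frame"],b["frame"]]),(800,300),interpolation=cv2.INTER_AREA)[:,:,::-1])
save(a,"scene.png");save(b,"top.png")
for c in(a,b): print(c["K"],-c["R"].T@c["t"],(c["depth"]>0).mean())
np.savez("c.npz",sa=cloud(a),sb=cloud(b),fa=a["frame"],fb=b["frame"])
print(ctrl.get_obs())
E
```

```text
pics
[[481.98192324   0.         262.39297611]
 [  0.         481.98192324 190.22925503]
 [  0.           0.           1.        ]] [0.16994007 0.52244693 1.13420149] 0.9960784912109375
[[410.93113664   0.         254.93147234]
 [  0.         410.93113664 194.87269254]
 [  0.           0.           1.        ]] [ 0.4932499 -0.0174934  1.3082214] 0.995880126953125
{'time_s': 0.1, 'q': array([ 1.02172003e+00,  1.81453533e-01,  1.60786115e+00,  3.08433553e-05,
        1.35380089e+00, -2.06289225e-01]), 'dq': array([ 8.13289054e-04, -2.61411136e-03, -3.58977854e-03, -3.79957272e-04,
        7.63264837e-05, -7.73376096e-04]), 'joint_efforts': array([ 9.41744147e-04, -4.45877302e+01, -3.52235484e+01, -2.47266389e-04,
        4.18127180e-03,  1.88877692e-06]), 'eef_pos': array([0.19298303, 0.54114913, 0.23050432]), 'eef_rot': array([-0.57774931,  0.57815675,  0.40689565, -0.40789268]), 'wrist_force': array([0.48144345, 0.10955069, 1.03407448]), 'torque': array([ 0.02195157, -0.00935666, -0.02087448]), 'opening': 0.9998114815710023}
```

View pics/scene.png

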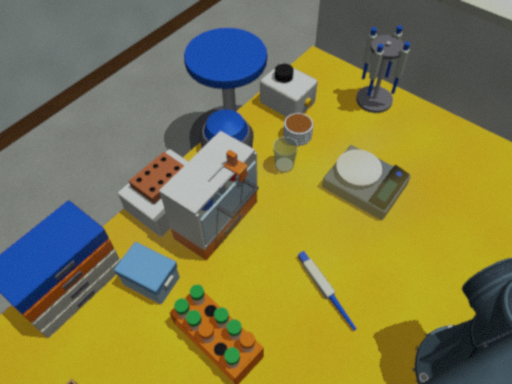

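View pics/top.png

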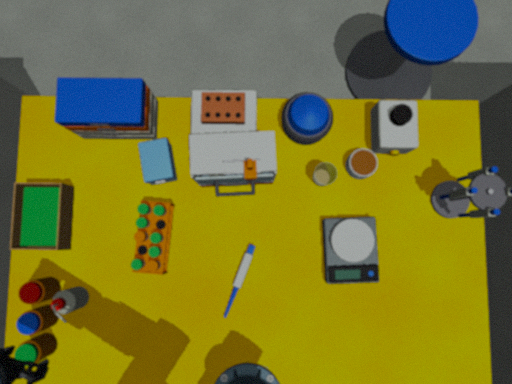

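The views show the cabinet at top-view (233,158) with its orange tab at (250,168) and handle at (235,190). The balance pan is at (352,240), rack at (153,235), tip box at (156,160), beaker at (322,173) and dishes at (362,163). Next I'll measure them.

Run:
```python
from h import *
z=np.load("c.npz");P=z["sb"];F=z["fb"].astype(int);v,u=np.mgrid[:384,:512]
def win(a,b,c,d): return (u>a)&(u<b)&(v>c)&(v<d)
m=win(185,285,125,195)&(abs(P[...,2]-.225)<.006)
r=cv2.minAreaRect((P[m][:,:2]*1000).astype(np.float32));print("roof",m.sum(),r,cv2.boxPoints(r))
hsv=cv2.cvtColor(z["fb"],cv2.COLOR_RGB2HSV)
# orange tab
m=win(230,270,150,185)&(P[...,2]>.26);print("grip top",m.sum(),P[m].mean(0),cv2.minAreaRect((P[m][:,:2]*1000).astype(np.float32)))
m=win(320,380,210,285)&(abs(P[...,2]-.068)<.004)&(hsv[...,1]<60)&(hsv[...,2]>120)
print("pan",cv2.minEnclosingCircle((P[m][:,:2]*1000).astype(np.float32)),P[m].mean(0),m.sum())
m=win(320,385,212,290)&(P[...,2]>.03);print("bal",cv2.minAreaRect((P[m][:,:2]*1000).astype(np.float32)))
m=win(205,265,180,200)&(P[...,2]>.15)&(P[...,2]<.2);q=P[m];print("handle",q.mean(0),q.min(0),q.max(0))
m=win(120,180,190,280)&(P[...,2]>.03);print("rack",P[m].min(0),P[m].max(0))
m=win(135,180,135,190)&(P[...,2]>.03);print("tip",P[m].min(0),P[m].max(0))
m=win(310,336,155,190)&(P[...,2]>.01);print("beaker",P[m].min(0),P[m].max(0))
m=win(340,385,145,180)&(P[...,2]>.01);print("dish",P[m].min(0),P[m].max(0))
m=win(275,340,90,145)&(P[...,2]>.01);print("blue thing",P[m].min(0),P[m].max(0))
# scene: blue / red caps within cabinet
A=z["sa"];h=cv2.cvtColor(z["fa"],cv2.COLOR_RGB2HSV)
for n,lo,hi in(("blue",95,130),("red",-1,8)):
  m=win(160,262,130,255)&(h[...,0]>lo)&(h[...,0]<hi)&(h[...,1]>100)&(A[...,2]>.08);print(n,m.sum(),np.median(A[m],0) if m.any() else "")
c=cv2.resize(z["fa"][115:265,130:290],None,fx=4,fy=4,interpolation=cv2.INTER_CUBIC);cv2.imwrite("pics/crop.png",c[:,:,::-1])
```

```text
roof 3370 ((711.6338500976562, 42.624969482421875), (128.1099090576172, 230.0016632080078), 3.2239789962768555) [[641.2127   153.84137 ]
 [654.1479   -75.796265]
 [782.055    -68.59143 ]
 [769.1198   161.0462  ]]
grip top 59 [ 0.6546838  -0.00582143  0.42811021] ((594.3081665039062, -7.585639953613281), (202.7854461669922, 11.03783130645752), 2.4837894439697266)
pan ((489.1397705078125, -313.1854248046875), 64.52806091308594) [ 0.48842216 -0.31334123  0.06847304] 1263
bal ((454.625732421875, -207.08554077148438), (200.32081604003906, 375.3802490234375), 2.5448999404907227)
handle [0.62031343 0.03767005 0.18361672] [ 0.6078273  -0.01726554  0.17649996] [0.64805796 0.09385854 0.19112832]
rack [ 0.38191861 -0.0174934   0.03052884] [0.60253469 0.34436076 1.3082214 ]
tip [ 0.4932499  -0.0174934   0.03049468] [0.80949996 0.3569211  1.3082214 ]
beaker [ 0.4932499  -0.26224021  0.01016259] [ 0.72371376 -0.0174934   1.3082214 ]
dish [ 0.4932499  -0.42943959  0.01006066] [ 0.78625851 -0.0174934   1.3082214 ]
blue thing [ 0.4932499  -0.25984105  0.01000935] [ 0.95058539 -0.0174934   1.3082214 ]
blue 274 [ 0.8162697 -0.1480457  0.1043215]
red 27 [0.67894706 0.00134709 0.17706835]
```

View pics/crop.png

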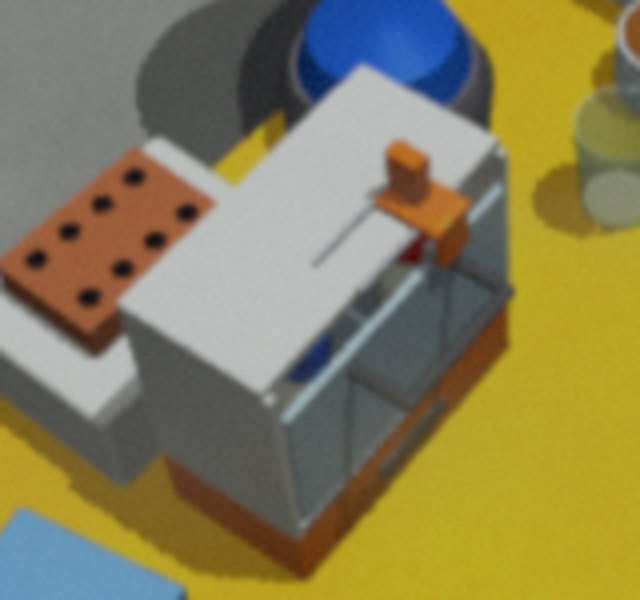

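Blue cap is in the left (+y) half, red in the right, and the tab sits at the right of its slot. I'll refine the numbers with valid depth only.

Run:
```python
from h import *
z=np.load("c.npz");P=z["sb"];v,u=np.mgrid[:384,:512];hsv=cv2.cvtColor(z["fb"],cv2.COLOR_RGB2HSV)
def win(a,b,c,d): return (u>a)&(u<b)&(v>c)&(v<d)&(P[...,2]<.5)
R=lambda m:[np.round(t,1) for t in cv2.minAreaRect((P[m][:,:2]*1000).astype(np.float32))]
m=win(185,285,125,195)&(abs(P[...,2]-.225)<.006)&(hsv[...,1]<80)
for s in np.arange(-60,150,30):
  k=m&(abs(P[...,1]*1000-s)<8);print(s,np.percentile(P[k][:,0],[2,98]).round(4))
m=win(230,270,150,185)&(P[...,2]>.258)&(P[...,2]<.28);print("grip",m.sum(),R(m),P[m].mean(0))
A=z["sa"];h=cv2.cvtColor(z["fa"],cv2.COLOR_RGB2HSV)
m=(u>200)&(u<262)&(v>140)&(v<190)&(h[...,0]<18)&(h[...,1]>120)&(A[...,2]>.255)&(A[...,2]<.28);print("grip scene",m.sum(),A[m].min(0),A[m].max(0))
m=win(205,265,185,200)&(P[...,2]>.165)&(P[...,2]<.2);print("handle",R(m))
for n,w in dict(rack=(120,180,190,280),tip=(135,180,135,190),beaker=(310,336,155,190),dish=(340,385,145,180),bal=(320,385,212,290)).items():
  m=win(*w)&(P[...,2]>.02);print(n,P[m].min(0).round(3),P[m].max(0).round(3))
```

```text
-60 [0.6724 0.7778]
-30 [0.6689 0.7771]
0 [0.7045 0.7757]
30 [0.6635 0.7741]
60 [0.6651 0.7717]
90 [0.6651 0.7706]
120 [0.6628 0.7677]
grip 50 [array([684.1,  -3.7]), array([23.3, 10.3]), np.float64(0.5)] [ 0.6837419  -0.00372048  0.2696902 ]
grip scene 69 [ 0.66878233 -0.00863362  0.25542656] [0.69203052 0.00511033 0.27329778]
handle [array([621. ,  36.6]), array([ 25.5, 107.5]), np.float64(0.6)]
rack [0.382 0.236 0.02 ] [0.603 0.344 0.125]
tip [0.655 0.228 0.02 ] [0.809 0.361 0.097]
beaker [ 0.653 -0.262  0.021] [ 0.724 -0.194  0.096]
dish [ 0.684 -0.429  0.02 ] [ 0.786 -0.307  0.099]
bal [ 0.357 -0.398  0.02 ] [ 0.562 -0.229  0.076]
```

```bash
cat > st.py <<'E'
import sys
from h import *
from scipy.spatial.transform import Rotation as Ro
np.set_printoptions(precision=4,suppress=True)
o=ctrl.get_obs();q=o["eef_rot"];R=Ro.from_quat([q[1],q[2],q[3],q[0]]).as_matrix()
yaw=np.radians(3.2);C=np.array([[np.cos(yaw),-np.sin(yaw),0],[np.sin(yaw),np.cos(yaw),0],[0,0,1]]);C0=np.array([.6595,.040,0])
def goal(p,Rt=None):
    d=(R.T@(np.array(p)-o["eef_pos"]))*100
    print("t%.2f"%o["time_s"],"pos",o["eef_pos"],"shift cm(tool)",d,end=" ")
    if Rt is not None: print("rotvec",Ro.from_matrix(R.T@Rt).as_rotvec(),end=" ")
    print("q",o["q"],"F",o["wrist_force"],"op",o["opening"])
def tool(xcab,ycab):  # tool axes from cabinet-frame x (jaw) and y (approach)
    x=np.array(xcab,float);y=np.array(ycab,float);return C@np.stack([x,y,np.cross(x,y)],1)
E
python3 -m jog '[[[0,-1.2,0],[0,0.117,0],0],[[0,-1.2,0],[0,0.117,0],0],[[0,-1.2,0],[0,0.117,0],0],[[0,-1.2,0],[0,0.117,0],0],[[0,-1.2,0],[0,0.117,0],0],[[0,-1.2,0],[0,0.117,0],0],[[0,-1.2,0],[0,0.117,0],0],[[0,-1.2,0],[0,0.117,0],0],[[0,-1.2,0],[0,0.117,0],0],[[0,-1.2,0],[0,0.117,0],0],[[0,0,0],[0,0,0],0]]'
python3 - <<'E'
from st import *
goal([.681,-.06,.35],tool([1,0,0],[0,0,-1]))
E
```

```text
time_s: 1.02
eef_pos: [0.1912, 0.5382, 0.348]
eef_rot: [-0.702, 0.712, -0.003, -0.003]
wrist_force: [0.4, 0.1, 0.7]
opening: 0.003
t1.02 pos [0.1912 0.5382 0.348 ] shift cm(tool) [ 48.9428   0.2435 -59.8483] rotvec [ 0.0147 -0.0553 -0.0096] q [1.0217 0.1131 1.4509 0.     1.5952 1.0211] F [0.3715 0.0821 0.681 ] op 0.002802935497081287
```

```bash
python3 -m jog '[[[2,0,-2.5],[0.015,-0.055,-0.01],0],[[2,0,-2.5],[0,0,0],0],[[2,0,-2.5],[0,0,0],0],[[2,0,-2.5],[0,0,0],0],[[2,0,-2.5],[0,0,0],0],[[2,0,-2.5],[0,0,0],0],[[2,0,-2.5],[0,0,0],0],[[2,0,-2.5],[0,0,0],0],[[2,0,-2.5],[0,0,0],0],[[2,0,-2.5],[0,0,0],0],[[2,0,-2.5],[0,0,0],0],[[2,0,-2.5],[0,0,0],0]]' >/dev/null
python3 -m jog '[[[2,0,-2.5],[0,0,0],0],[[2,0,-2.5],[0,0,0],0],[[2,0,-2.5],[0,0,0],0],[[2,0,-2.5],[0,0,0],0],[[2,0,-2.5],[0,0,0],0],[[2,0,-2.5],[0,0,0],0],[[2,0,-2.5],[0,0,0],0],[[2,0,-2.5],[0,0,0],0],[[2,0,-2.5],[0,0,0],0],[[2,0,-2.5],[0,0,0],0],[[0,0,0],[0,0,0],0]]'
python3 - <<'E'
from st import *
goal([.681,-.06,.24],tool([1,0,0],[0,0,-1]))
E
```

```text
time_s: 2.93
eef_pos: [0.6967, 0.0091, 0.3142]
eef_rot: [-0.704, 0.706, 0.046, -0.067]
wrist_force: [-0.6, 0.3, -0.3]
opening: -0.002
t2.93 pos [0.6967 0.0091 0.3142] shift cm(tool) [-2.4287  7.4933 -6.5659] rotvec [ 0.0015  0.1048 -0.0301] q [-0.1526  0.4256  1.1338 -0.0092  1.6109 -0.3135] F [-0.5525  0.2536 -0.3298] op -0.0022420275330365235
```

```bash
python3 -m jog '[[[-0.8,0,-2.2],[0,0.105,-0.03],0],[[-0.8,0,-2.2],[0,0,0],0],[[-0.5,0,-2.2],[0,0,0],0],[[0,0,0],[0,0,0],0],[[0,1.8,0],[0,0,0],0],[[0,1.8,0],[0,0,0],0],[[0,1.8,0],[0,0,0],0],[[0,1.2,0],[0,0,0],0],[[0,0,0],[0,0,0],0]]'
python3 - <<'E'
from st import *
goal([.681,-.03,.24],tool([1,0,0],[0,0,-1]))
E
```

```text
time_s: 3.68
eef_pos: [0.678, -0.0606, 0.2335]
eef_rot: [0.708, -0.705, -0.023, 0.031]
wrist_force: [-0.6, 0.9, 1.2]
opening: 0.003
t3.68 pos [ 0.678  -0.0606  0.2335] shift cm(tool) [ 0.5286 -0.6432  3.0264] rotvec [-0.0042  0.0214 -0.0117] q [-0.2631  0.4193  1.3012  0.0002  1.4336 -0.3404] F [-0.5968  0.9282  1.2375] op 0.002657583687749385
```

```bash
python3 -m jog '[[[0.4,-0.7,0.8],[0,0.02,-0.01],0],[[0,0,0.8],[0,0,0],0],[[0,0,0.8],[0,0,0],0],[[0,0,0.8],[0,0,0],0],[[0,0,0.6],[0,0,0],0],[[0,0,0.6],[0,0,0],0],[[0,0,0.6],[0,0,0],0],[[0,0,0.6],[0,0,0],0],[[0,0,0.6],[0,0,0],0],[[0,0,0.6],[0,0,0],0]]'
python3 -m jog '[[[0,0,0.6],[0,0,0],0],[[0,0,0.6],[0,0,0],0],[[0,0,0.5],[0,0,0],0],[[0,0,0.4],[0,0,0],0]]'
python3 -m jog '[[[0,0,0.4],[0,0,0],0],[[0,0,0.4],[0,0,0],0]]'
```

```text
time_s: 4.52
eef_pos: [0.6767, 0.0135, 0.2403]
eef_rot: [0.707, -0.706, -0.021, 0.024]
wrist_force: [0.1, -1.3, -2.4]
opening: -0.002
time_s: 4.85
eef_pos: [0.6762, 0.0225, 0.2406]
eef_rot: [-0.699, 0.715, 0.02, -0.022]
wrist_force: [-0.3, -14.1, -1.4]
opening: 0.001
time_s: 5.02
eef_pos: [0.6762, 0.0222, 0.2408]
eef_rot: [-0.694, 0.72, 0.018, -0.02]
wrist_force: [-0.4, -14.9, -0.1]
opening: 0.001
```

```bash
python3 -m jog '[[[0,0,-1],[0,0,0],0],[[0,0,-1],[0,0,0],0],[[-1,-1.5,0],[0,0,0],4],[[-1.5,-1.5,0],[0,0,0],4],[[-1.5,-1.2,0],[0,0,0],4],[[-1.5,0,0.8],[0,0,0],4],[[-1,0,1.2],[0,0,0],4],[[0,0,1.2],[0,0,0],4],[[0,0,0],[0,0,0],4]]'
python3 - <<'E'
from st import *
goal(C0+C@[-.046,0,.160],tool([1,0,0],[0,0,-1]))
c=imaging.camera("top");P=cloud(c);v,u=np.mgrid[:384,:512]
m=(u>205)&(u<265)&(v>140)&(v<190)&(P[...,2]>.258)&(P[...,2]<.28);print(P[m].mean(0))
save(c,"t2.png")
E
```

```text
time_s: 5.77
eef_pos: [0.6089, 0.0318, 0.2857]
eef_rot: [-0.696, 0.717, 0.017, -0.018]
wrist_force: [-0.1, 0.2, -0.3]
opening: 0.471
t5.77 pos [0.6089 0.0318 0.2857] shift cm(tool) [ 0.5322 12.5453  0.9144] rotvec [ 0.0297 -0.0055 -0.0027] q [-0.1265  0.2203  1.4507 -0.0299  1.4679 -0.1738] F [-0.1299  0.1895 -0.2625] op 0.47122838260203015
[nan nan nan]<stdin>:4: RuntimeWarning: Mean of empty slice.
  ret = um.true_divide(
```

```bash
python3 -m jog '[[[0.4,1.5,0.6],[0.03,0,0],4],[[0,1.5,0],[0,0,0],4],[[0,1.5,0],[0,0,0],4],[[0,1.5,0],[0,0,0],4],[[0,0,0],[0,0,0],4]]'
python3 - <<'E'
from st import *
goal(C0+C@[-.046,0,.160],tool([1,0,0],[0,0,-1]))
E
```

```text
time_s: 6.23
eef_pos: [0.6172, 0.0364, 0.2243]
eef_rot: [0.707, -0.707, -0.019, 0.018]
wrist_force: [-0.2, 0.3, -0.2]
opening: 0.467
t6.23 pos [0.6172 0.0364 0.2243] shift cm(tool) [-0.368   6.4334  0.1236] rotvec [-0.0004 -0.0032  0.002 ] q [-0.1333  0.2799  1.5017  0.0008  1.358  -0.1861] F [-0.1609  0.2845 -0.2108] op 0.46652195853868417
```

```bash
python3 -m jog '[[[-0.35,1,0.1],[0,0,0],4],[[0,1.2,0],[0,0,0],4],[[0,1.2,0],[0,0,0],4],[[0,1.2,0],[0,0,0],4],[[0,1.2,0],[0,0,0],4],[[0,0.6,0],[0,0,0],4],[[0,0,0],[0,0,0],4]]'
python3 -m jog '[[[0,0,0],[0,0,0],2],[[0,0,0],[0,0,0],0.5],[[0,0,0],[0,0,0],0.5],[[0,0,0],[0,0,0],0.5],[[0,0,0],[0,0,0],0.5]]'
python3 - <<'E'
from st import *
goal(C0+C@[-.046,0,.160],tool([1,0,0],[0,0,-1]))
E
```

```text
time_s: 6.82
eef_pos: [0.6203, 0.0317, 0.2251]
eef_rot: [-0.7, 0.713, 0.032, -0.008]
wrist_force: [-4.0, -0.0, -3.1]
opening: 0.465
time_s: 7.23
eef_pos: [0.6229, 0.0311, 0.2265]
eef_rot: [-0.7, 0.713, 0.033, -0.007]
wrist_force: [-0.0, -1.3, 0.3]
opening: 0.059
t7.23 pos [0.6229 0.0311 0.2265] shift cm(tool) [-1.1375  6.6015  0.8166] rotvec [0.0192 0.0011 0.0371] q [-0.1341  0.2657  1.5155 -0.0122  1.3203 -0.1883] F [-0.0406 -1.251   0.265 ] op 0.05879224482070814
```

The rear finger most likely landed on the tab's plate or tongue, which overhangs the front at this y. I'll back off and look.

```bash
python3 -m jog '[[[0,-1.5,0],[0.02,0,0.037],4],[[-2,-1.5,0],[0,0,0],4],[[-3,-1,0],[0,0,0],4],[[-3,0,0],[0,0,0],4],[[-3,0,0],[0,0,0],4],[[-3,0,0],[0,0,0],4],[[-3,0,0],[0,0,0],4],[[-2,0,0],[0,0,0],4],[[0,0,0],[0,0,0],4]]'
python3 - <<'E'
from st import *
c=imaging.camera("top");P=cloud(c);s=imaging.camera("scene");A=cloud(s)
h=cv2.cvtColor(c["frame"],cv2.COLOR_RGB2HSV);hs=cv2.cvtColor(s["frame"],cv2.COLOR_RGB2HSV)
for n,Q,H in(("top",P,h),("scene",A,hs)):
  L=(Q-C0)@C
  m=(L[...,0]>-.04)&(L[...,0]<.06)&(abs(L[...,1])<.11)&(L[...,2]>.195)&(L[...,2]<.28)&(H[...,0]<18)&(H[...,1]>120)
  for a,b in((.195,.222),(.222,.24),(.25,.28)):
    k=m&(L[...,2]>a)&(L[...,2]<b)
    if k.any(): print(n,a,k.sum(),np.percentile(L[k],[3,97],axis=0).round(3).tolist())
f=np.hstack([cv2.resize(c["frame"][120:220,180:290],None,fx=4,fy=4,interpolation=cv2.INTER_CUBIC),cv2.resize(s["frame"][130:260,160:260],(308,400),interpolation=cv2.INTER_CUBIC)])
cv2.imwrite("pics/c3.png",f[:,:,::-1])
E
```

```text
time_s: 7.98
eef_pos: [0.4244, 0.0202, 0.2599]
eef_rot: [0.708, -0.705, -0.015, 0.026]
wrist_force: [0.5, -0.4, -0.9]
opening: 0.468
top 0.195 10 [[-0.012, -0.014, 0.2], [-0.011, 0.007, 0.218]]
top 0.222 54 [[-0.009, -0.021, 0.228], [0.035, 0.01, 0.235]]
top 0.25 15 [[0.012, -0.011, 0.253], [0.031, 0.002, 0.273]]
scene 0.195 49 [[-0.016, -0.014, 0.2], [-0.012, 0.01, 0.221]]
scene 0.222 192 [[-0.015, -0.019, 0.226], [0.03, 0.013, 0.237]]
scene 0.25 87 [[0.007, -0.008, 0.251], [0.028, 0.004, 0.271]]
```

View pics/c3.png

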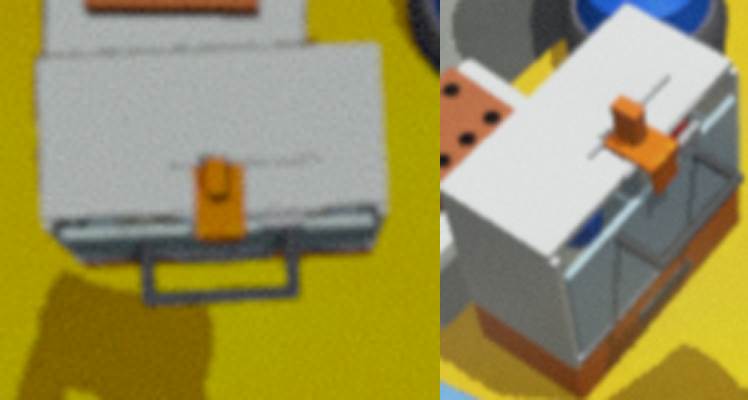

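The tab is fully across (centre y≈-2 mm from -46 mm). Its plate and tongue span y -20..+13 mm, so I'll grasp the bar at y=+28 mm with the tool tilted 0.3 rad.

```bash
cat >> st.py <<'E'
def hg(th,back=0,y=.028,dep=.016):   # TCP goal and tool frame for grasping the bar, tool tilted th
    a=np.array([np.sin(th),0,-np.cos(th)]);x=np.array([np.cos(th),0,np.sin(th)])
    return (lambda p:(C0+C@p,tool(x,a)))(np.array([-.046,y,.179])+(dep-back)*a)
E
python3 - <<'E'
from st import *
goal(*hg(.3,.08))
E
```

```text
t8.08 pos [0.4272 0.0199 0.2605] shift cm(tool) [16.8452  1.8306  3.4829] rotvec [-0.005   0.0001 -0.3132] q [-0.2331 -0.1819  1.91    0.0009  1.4276 -0.29  ] F [ 0.4975 -0.102  -0.6371] op 0.46625906528423583
```

```bash
python3 -m jog '[[[2.5,0,0.8],[0,0,-0.104],3.2],[[2.5,0,0.8],[0,0,-0.104],3.2],[[2.5,0,0.8],[0,0,-0.104],3.2],[[0,0,0.8],[0,0,0],3.2],[[0,0,0],[0,0,0],3.2]]'
python3 - <<'E'
from st import *
goal(*hg(.3,.08))
E
```

```text
time_s: 8.5
eef_pos: [0.507, 0.0565, 0.2682]
eef_rot: [0.703, -0.693, -0.128, -0.09]
wrist_force: [-1.1, 0.4, -0.7]
opening: 0.374
t8.50 pos [0.507  0.0565 0.2682] shift cm(tool) [7.3784 5.3049 0.3028] rotvec [-0.0048 -0.0035  0.0097] q [-0.169  -0.2248  1.9603  0.0814  1.1061 -0.2476] F [-1.062   0.4244 -0.7345] op 0.3740390456028204
```

```bash
python3 -m jog '[[[1.8,1,0],[0,0,0.01],3.2],[[1.8,1.3,0],[0,0,0],3.2],[[1.8,1.3,0.2],[0,0,0],3.2],[[1.5,1.3,0],[0,0,0],3.2],[[0,0,0],[0,0,0],3.2]]'
python3 - <<'E'
from st import *
goal(*hg(.3,0.03))
E
```

```text
time_s: 8.92
eef_pos: [0.5895, 0.0633, 0.2393]
eef_rot: [0.704, -0.696, -0.12, -0.08]
wrist_force: [-1.8, -0.4, -0.4]
opening: 0.376
t8.92 pos [0.5895 0.0633 0.2393] shift cm(tool) [0.4575 5.018  0.068 ] rotvec [-0.0035 -0.     -0.0162] q [-0.1223  0.0242  1.7881  0.0612  1.0512 -0.2016] F [-1.7537 -0.4276 -0.3788] op 0.37646685506476024
```

```bash
python3 -m jog '[[[0.4,1.2,0],[0,0,-0.016],3.2],[[0.05,1.2,0],[0,0,0],3.2],[[0,1.2,0],[0,0,0],3.2],[[0,1,0],[0,0,0],3.2],[[0,0,0],[0,0,0],3.2]]'
python3 - <<'E'
from st import *
goal(*hg(.3,0))
s=imaging.camera("scene");
cv2.imwrite("pics/c4.png",cv2.resize(s["frame"][110:270,150:340],None,fx=4,fy=3.7,interpolation=cv2.INTER_CUBIC)[:,:,::-1])
E
```

```text
time_s: 9.33
eef_pos: [0.6064, 0.0639, 0.1911]
eef_rot: [0.703, -0.696, -0.121, -0.081]
wrist_force: [0.2, 0.7, -0.5]
opening: 0.379
t9.33 pos [0.6064 0.0639 0.1911] shift cm(tool) [0.2208 2.924  0.1089] rotvec [-0.0034  0.0014 -0.0135] q [-0.1172  0.1131  1.7968  0.0639  0.9508 -0.2047] F [ 0.2355  0.6948 -0.4763] op 0.3792399894253573
```

View pics/c4.png

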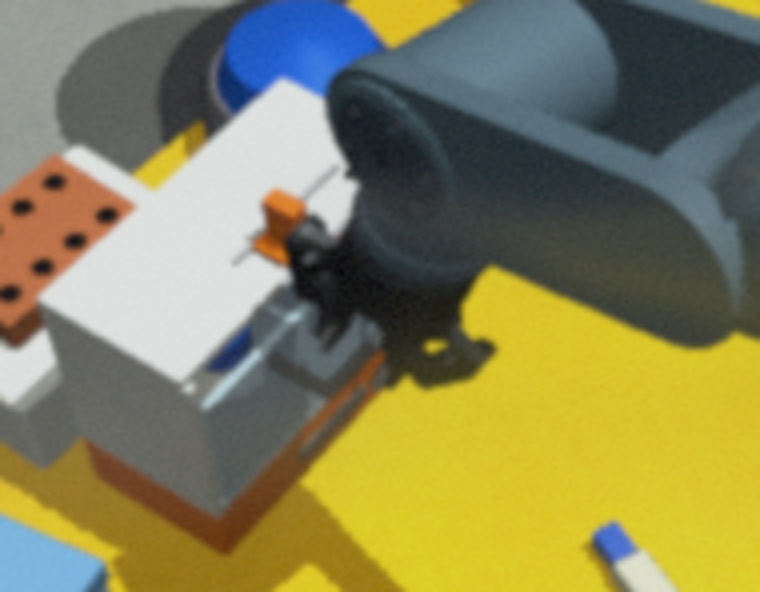

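The gripper is over the bar, with the rear finger left of the tab. I'll go on down and close.

```bash
python3 -m jog '[[[0.2,0.9,0.1],[0,0,-0.013],3.2],[[0,0.9,0],[0,0,0],3.2],[[0,0.9,0],[0,0,0],3.2],[[0,0.5,0],[0,0,0],3.2],[[0,0,0],[0,0,0],3.2]]'
python3 - <<'E'
from st import *
goal(*hg(.3,0))
E
python3 -m jog '[[[0,0,0],[0,0,0],2],[[0,0,0],[0,0,0],0.5],[[0,0,0],[0,0,0],0.5],[[0,0,0],[0,0,0],0.5],[[0,0,0],[0,0,0],0.5],[[0,0,0],[0,0,0],0.5]]'
```

```text
time_s: 9.8
eef_pos: [0.6185, 0.0655, 0.1623]
eef_rot: [0.703, -0.695, -0.126, -0.086]
wrist_force: [-0.1, 0.1, -0.3]
opening: 0.373
t9.80 pos [0.6185 0.0655 0.1623] shift cm(tool) [-0.1284 -0.1885  0.0279] rotvec [-0.0027  0.0018  0.0016] q [-0.1125  0.1677  1.802   0.0683  0.8759 -0.2065] F [-0.0836  0.1401 -0.3258] op 0.3728581510252798
time_s: 10.3
eef_pos: [0.6162, 0.0653, 0.1615]
eef_rot: [0.703, -0.695, -0.124, -0.083]
wrist_force: [0.9, -0.7, -2.4]
opening: 0.096
```

Bar gripped (stopped at about 8 mm). Pulling along the arc now.

```bash
python3 -m jog '[[[-0.5,0.07,0],[0,0,-0.03],0.5],[[-0.55,0.07,0],[0,0,-0.03],0.5],[[-0.55,0.1,0],[0,0,-0.03],0.5],[[-0.55,0.1,0],[0,0,-0.03],0.5],[[-0.55,0.12,0],[0,0,-0.03],0.5],[[-0.55,0.12,0],[0,0,-0.03],0.5]]'
python3 - <<'E'
from st import *
def st(y=.028):
    a=C.T@R[:,1];g=C.T@(o["eef_pos"]-.016*R[:,1]-C0)-[0,0,.074]
    print("bar",g,"theta",np.arctan2(105,-46)*-1+np.arctan2(g[2],g[0]),"rad",np.hypot(g[0],g[2]),"tilt",np.arctan2(a[0],-a[2]),"op",o["opening"],o["q"])
st()
E
```

```text
time_s: 10.8
eef_pos: [0.5969, 0.0641, 0.1497]
eef_rot: [0.69, -0.679, -0.195, -0.156]
wrist_force: [9.6, 4.6, -7.9]
opening: 0.092
bar [-0.0688  0.0275  0.0897] theta 0.24134905699405063 rad 0.11308569794165206 tilt 0.5030391930309396 op 0.09247248173048836 [-0.1437  0.0474  2.0241  0.1781  0.5831 -0.3248]
```

```bash
python3 -m jog '[[[-0.6,0.12,0],[0,0,-0.03],0.5],[[-0.6,0.15,0],[0,0,-0.03],0.5],[[-0.6,0.15,0],[0,0,-0.03],0.5],[[-0.6,0.18,0],[0,0,-0.02],0.5],[[-0.6,0.2,0],[0,0,-0.02],0.5],[[-0.6,0.2,0],[0,0,-0.02],0.5],[[-0.6,0.22,0],[0,0,-0.02],0.5],[[-0.6,0.22,0],[0,0,0],0.5]]'
cat >> st.py <<'E'
def st(y=.028):
    a=C.T@R[:,1];g=C.T@(o["eef_pos"]-.016*R[:,1]-C0)-[0,0,.074]
    print("bar",g,"theta",np.arctan2(105,-46)*-1+np.arctan2(g[2],g[0]),"rad",np.hypot(g[0],g[2]),"tilt",np.arctan2(a[0],-a[2]),"op",o["opening"],o["q"])
E
python3 -c "from st import *;st()"
```

```text
time_s: 11.47
eef_pos: [0.5759, 0.0629, 0.1265]
eef_rot: [0.667, -0.656, -0.268, -0.229]
wrist_force: [-19.9, 0.3, 19.5]
opening: 0.093
bar [-0.0927  0.0276  0.0646] theta 0.5495380630094433 rad 0.1130149053075232 tilt 0.7172598450379768 op 0.09281682149958001 [-0.1826 -0.0026  2.2384  0.655   0.253  -0.8244]
```

```bash
python3 -m jog '[[[-0.5,0,0],[0,0,0.03],0.5],[[-0.5,0.05,0],[0,0,0.03],0.5],[[-0.5,0.1,0],[0,0,0.02],0.5],[[-0.5,0.1,0],[0,0,0.02],0.5],[[-0.5,0.1,0],[0,0,0],0.5]]'
python3 -c "from st import *;st()"
```

```text
time_s: 11.88
eef_pos: [0.5688, 0.0622, 0.1187]
eef_rot: [0.675, -0.667, -0.241, -0.203]
wrist_force: [9.5, 5.3, -1.0]
opening: 0.092
bar [-0.0989  0.0273  0.0576] theta 0.6303915349908429 rad 0.11443217316928005 tilt 0.6374899735741755 op 0.09184868076869235 [-0.1725  0.008   2.2049  0.4109  0.3283 -0.5785]
```

```bash
python3 -m jog '[[[-0.3,0,0],[0,0,0],0.5],[[0,0,0],[0,0,0],0.5],[[0,0,0],[0,0,0],0.5],[[0,0,0],[0,0,0],2.8],[[0,0,0],[0,0,0],2.8],[[0,0,0],[0,0,0],2.8]]'
python3 -m jog '[[[0,-0.8,0],[0,0,0],2.8],[[0,-1,0],[0,0,0],2.8],[[0,-1.5,0],[0,0,0],2.8],[[0,-1.5,0],[0,0,0],2.8],[[0,-1.5,0],[0,0,0],5],[[0,-1.5,0],[0,0,0],8.5],[[0,-2,0],[0,0,0],8.5],[[0,-2,0],[0,0,0],8.5],[[0,-2,0],[0,0,0],8.5],[[0,0,0],[0,0,0],8.5]]'
python3 - <<'E'
from st import *
st()
c=imaging.camera("top");s=imaging.camera("scene");A=cloud(s);hs=cv2.cvtColor(s["frame"],cv2.COLOR_RGB2HSV);P=cloud(c);h=cv2.cvtColor(c["frame"],cv2.COLOR_RGB2HSV)
cv2.imwrite("pics/c5.png",np.hstack([cv2.resize(s["frame"],(400,300)),cv2.resize(c["frame"],(400,300))])[:,:,::-1])
for n,Q,H in(("top",P,h),("scene",A,hs)):
  L=(Q-C0)@C;m=(L[...,0]>-.12)&(L[...,0]<.02)&(L[...,1]>0)&(L[...,1]<.11)&(L[...,2]>.1)&(L[...,2]<.225)&(H[...,0]>100)&(H[...,0]<130)&(H[...,1]>130)
  print(n,m.sum(),np.percentile(L[m],[3,50,97],axis=0).round(3).tolist() if m.any() else 0)
E
```

```text
time_s: 12.38
eef_pos: [0.5708, 0.0622, 0.1217]
eef_rot: [0.674, -0.667, -0.244, -0.205]
wrist_force: [-0.0, 0.5, -0.3]
opening: 0.335
time_s: 13.22
eef_pos: [0.4837, 0.0578, 0.2361]
eef_rot: [0.673, -0.667, -0.243, -0.206]
wrist_force: [0.5, -0.8, -0.1]
opening: 0.998
bar [-0.1841  0.0277  0.1749] theta 0.3981838477712094 rad 0.2539586496273953 tilt 0.6455635818900816 op 0.9984068923231284 [-0.2402 -0.4891  2.3083  0.2592  0.7128 -0.4393]
top 169 [[-0.057, 0.036, 0.167], [-0.041, 0.052, 0.188], [-0.024, 0.069, 0.197]]
scene 188 [[-0.059, 0.038, 0.177], [-0.045, 0.056, 0.188], [-0.027, 0.07, 0.197]]
```

View pics/c5.png

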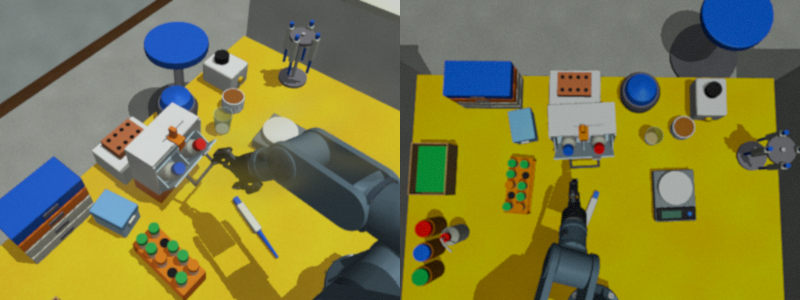

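Bin is open with both caps visible; the measured blue cap top (-43,53,188 mm in the cabinet frame) agrees with the model. Next I'll turn the jaws across the bin and approach the cap along its axis.

```bash
cat >> st.py <<'E'
def cap(th=.62,back=0,dep=.017,y=.053):
    a=np.array([np.sin(th),0,-np.cos(th)]);p=np.array([-.037,y,.176])+(dep-back)*a
    return C0+C@p,tool([0,-1,0],a)
E
python3 -m jog '[[[0,0,0],[0,0.12,0],8.5],[[0,0,0],[0,0.12,0],8.5],[[0,0,0],[0,0.12,0],8.5],[[0,0,0],[0,0.12,0],8.5],[[0,0,0],[0,0.12,0],8.5],[[0,0,0],[0,0.12,0],8.5],[[0,0,0],[0,0.12,0],8.5],[[0,0,0],[0,0.12,0],8.5],[[0,0,0],[0,0.12,0],8.5],[[0,0,0],[0,0.12,0],8.5],[[0,0,0],[0,0.12,0],8.5],[[0,0,0],[0,0.12,0],8.5]]'
python3 -m jog '[[[0,0,0],[0,0.12,0],8.5],[[0,0,0],[0,0,0],8.5]]'
python3 -c "
from st import *
goal(*cap(back=.08))"
```

```text
time_s: 14.32
eef_pos: [0.4822, 0.0586, 0.2138]
eef_rot: [0.656, -0.357, 0.29, -0.598]
wrist_force: [0.1, 0.0, 0.3]
opening: 0.99
time_s: 14.48
eef_pos: [0.4817, 0.0588, 0.2101]
eef_rot: [0.635, -0.319, 0.334, -0.618]
wrist_force: [-0.3, 0.2, -0.8]
opening: 0.995
t14.48 pos [0.4817 0.0588 0.2101] shift cm(tool) [-2.9383  4.4922  9.2726] rotvec [ 0.0091 -0.0538  0.001 ] q [-0.2375 -0.4334  2.3172  0.2643  0.6844  1.1753] F [-0.3335  0.1614 -0.8369] op 0.9954751197762053
```

```bash
python3 -m jog '[[[0,-1,1],[0,-0.054,0],8.5],[[-0.5,0,2],[0,0,0],8.5],[[-0.8,0,2],[0,0,0],8.5],[[-0.8,0,2],[0,0,0],8.5],[[-0.8,0,2],[0,0,0],8.5],[[0,0,0],[0,0,0],8.5]]'
python3 -c "
from st import *
goal(*cap(back=.06))"
```

```text
time_s: 14.98
eef_pos: [0.5494, 0.0932, 0.2611]
eef_rot: [0.646, -0.346, 0.315, -0.603]
wrist_force: [0.6, 0.6, 0.4]
opening: 0.996
t14.98 pos [0.5494 0.0932 0.2611] shift cm(tool) [0.6554 6.6771 0.8894] rotvec [ 0.0228  0.022  -0.0013] q [-0.0955 -0.2684  2.0911  0.1289  0.7313  1.3271] F [0.607  0.583  0.4319] op 0.9964520990110085
```

```bash
python3 -m jog '[[[0.65,0.5,0.9],[0.022,0.022,0],8.5],[[0,1.5,0],[0,0,0],8.5],[[0,1.5,0],[0,0,0],8.5],[[0,1.5,0],[0,0,0],8.5],[[0,1.5,0],[0,0,0],8.5],[[0,0,0],[0,0,0],8.5]]'
python3 -c "
from st import *
goal(*cap(back=.0))"
```

```text
time_s: 15.48
eef_pos: [0.5944, 0.0902, 0.2031]
eef_rot: [0.649, -0.341, 0.311, -0.605]
wrist_force: [-0.7, 0.3, -0.9]
opening: 0.998
t15.48 pos [0.5944 0.0902 0.2031] shift cm(tool) [0.1077 5.3634 0.5299] rotvec [ 0.0096  0.0213 -0.004 ] q [-0.0958 -0.0769  2.0633  0.1719  0.5575  1.2786] F [-0.7113  0.2647 -0.9493] op 0.9975612970069263
```

```bash
python3 -m jog '[[[0.1,0.3,0.5],[0.01,0.02,0],8.5],[[0,1.2,0],[0,0,0],8.5],[[0,1.2,0],[0,0,0],8.5],[[0,1,0],[0,0,0],8.5],[[0,0,0],[0,0,0],8.5]]'
python3 -c "
from st import *
goal(*cap(back=.0))
s=imaging.camera('scene')
cv2.imwrite('pics/c6.png',cv2.resize(s['frame'][110:270,150:340],None,fx=4,fy=3.7,interpolation=cv2.INTER_CUBIC)[:,:,::-1])"
```

```text
time_s: 15.9
eef_pos: [0.6191, 0.0903, 0.1725]
eef_rot: [0.648, -0.334, 0.315, -0.608]
wrist_force: [0.4, 0.1, -0.4]
opening: 0.996
t15.90 pos [0.6191 0.0903 0.1725] shift cm(tool) [-0.0468  1.4499  0.251 ] rotvec [ 0.0021  0.0039 -0.0044] q [-0.0911  0.0298  2.0343  0.197   0.4731  1.2709] F [ 0.4143  0.1073 -0.3995] op 0.9958967135913719
```

View pics/c6.png

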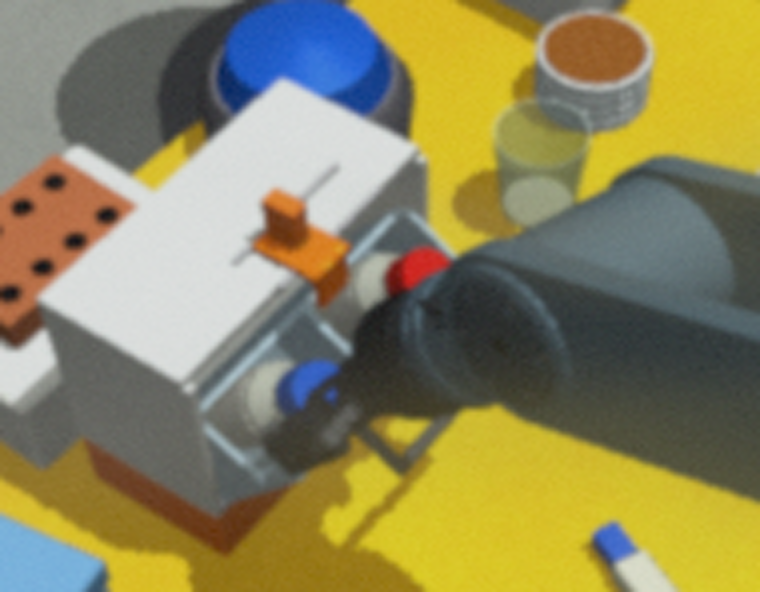

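Fingers straddle the blue cap with the left one in front at (300,430). I'll advance the rest and grip.

```bash
python3 -m jog '[[[0,0.8,0.25],[0,0,0],8.5],[[0,0.8,0],[0,0,0],8.5],[[0,0,0],[0,0,0],8.5],[[0,0,0],[0,0,0],5],[[0,0,0],[0,0,0],3],[[0,0,0],[0,0,0],2],[[0,0,0],[0,0,0],2],[[0,0,0],[0,0,0],2],[[0,0,0],[0,0,0],2]]'
python3 -c "
from st import *
goal(*cap(back=.0))"
```

```text
time_s: 16.7
eef_pos: [0.6316, 0.091, 0.1642]
eef_rot: [0.649, -0.333, 0.313, -0.609]
wrist_force: [-0.3, -0.5, -0.8]
opening: 0.427
t16.70 pos [0.6316 0.091  0.1642] shift cm(tool) [-0.0489  0.0363 -0.291 ] rotvec [-0.0028  0.0055 -0.0042] q [-0.087   0.0716  2.0129  0.2028  0.4477  1.2657] F [-0.3064 -0.4563 -0.8253] op 0.4267261320277253
```

Gripped at cap width. Pulling it out along its axis.

```bash
python3 -m jog '[[[0,-0.6,0.1],[0,0,0],2],[[0,-1,0.1],[0,0,0],2],[[0,-1.2,0],[0,0,0],2],[[0,-1.2,0],[0,0,0],2],[[0,-1.2,0],[0,0,0],2],[[0,-1.2,0],[0,0,0],2],[[0,-1.2,0],[0,0,0],2],[[0,-1.2,0],[0,0,0],2],[[0,-1.2,0],[0,0,0],2]]'
python3 -m jog '[[[0,-1.2,0],[0,0,0],2],[[0,-1.2,0],[0,0,0],2],[[0,-1.2,0],[0,0,0],2],[[0,-1.2,0.3],[0,0,0],2],[[0,-1.2,0.5],[0,0,0],2],[[0,-1.2,0.5],[0,0,0],2],[[0,-1.2,0.5],[0,0,0],2],[[0,0,0],[0,0,0],2]]'
python3 -c "
from st import *
goal(*cap(th=.62,back=.17))
goal([.489,-.313,.25],tool([0,-1,0],[0,0,-1]))"
```

```text
time_s: 17.45
eef_pos: [0.5694, 0.0873, 0.2475]
eef_rot: [0.647, -0.335, 0.315, -0.608]
wrist_force: [1.0, -0.5, -1.1]
opening: 0.427
time_s: 18.12
eef_pos: [0.5285, 0.0855, 0.3311]
eef_rot: [0.647, -0.336, 0.316, -0.607]
wrist_force: [1.1, 0.0, -1.0]
opening: 0.426
t18.12 pos [0.5285 0.0855 0.3311] shift cm(tool) [-0.0225  2.6405 -1.5656] rotvec [ 0.0082  0.0053 -0.0043] q [-0.129  -0.4067  2.0522  0.1408  0.8979  1.3254] F [ 1.0871  0.014  -0.9864] op 0.42618548603025874
t18.12 pos [0.5285 0.0855 0.3311] shift cm(tool) [39.5286  2.9306 -9.9195] rotvec [-0.6118  0.0064 -0.0025] q [-0.129  -0.4067  2.0522  0.1408  0.8979  1.3254] F [ 1.0871  0.014  -0.9864] op 0.42618548603025874
```

```bash
python3 -m jog '[[[1.5,0,0],[-0.08,0,0],2],[[2,0,0],[-0.08,0,0],2],[[2.5,0,0],[-0.08,0,0],2],[[2.5,0,0],[-0.08,0,0],2],[[2.5,0,0],[-0.08,0,0],2],[[2.5,0,0],[-0.08,0,0],2],[[2.5,0,0],[-0.08,0,0],2],[[2.5,0,0],[-0.05,0,0],2],[[2.5,0,0],[0,0,0],2],[[2.5,0,0],[0,0,0],2],[[2.5,0,0],[0,0,0],2],[[2,0,0],[0,0,0],2]]'
python3 -m jog '[[[2.5,0,0],[0,0,0],2],[[2.5,0,0],[0,0,0],2],[[2.5,0,0],[0,0,0],2],[[2,0,0],[0,0,0],2],[[1,0,0],[0,0,0],2],[[0,0,0],[0,0,0],2]]'
python3 -c "
from st import *
goal([.489,-.313,.25],tool([0,-1,0],[0,0,-1]))"
```

```text
time_s: 19.12
eef_pos: [0.5422, -0.2011, 0.3192]
eef_rot: [-0.51, 0.525, -0.493, 0.471]
wrist_force: [0.3, -0.3, -2.2]
opening: 0.426
time_s: 19.62
eef_pos: [0.5477, -0.3144, 0.3097]
eef_rot: [-0.509, 0.524, -0.497, 0.469]
wrist_force: [-1.1, 1.2, -2.1]
opening: 0.432
t19.62 pos [ 0.5477 -0.3144  0.3097] shift cm(tool) [-0.4446  6.2261 -5.5851] rotvec [ 0.0429  0.011  -0.0133] q [-0.6985  0.2861  1.3237 -0.0199  1.5722  0.8059] F [-1.1133  1.1659 -2.074 ] op 0.4315122856044014
```

```bash
python3 -m jog '[[[-0.4,0,-1.5],[0.043,0.01,-0.013],2],[[0,1,-1.5],[0,0,0],2],[[0,1.2,-1.5],[0,0,0],2],[[0,1.2,-1],[0,0,0],2],[[0,1,0],[0,0,0],2],[[0,1,0],[0,0,0],2],[[0,0,0],[0,0,0],2]]'
python3 - <<'E'
from st import *
goal([.489,-.313,.1535],tool([0,-1,0],[0,0,-1]))
p=o["eef_pos"]
for n in("scene","top"):
  s=imaging.camera(n);Q=cloud(s);H=cv2.cvtColor(s["frame"],cv2.COLOR_RGB2HSV);d=Q-p
  m=(np.hypot(d[...,0],d[...,1])<.06)&(Q[...,2]>.085)&(d[...,2]<.0)&(H[...,1]<90)
  print(n,m.sum())
  if n=="scene":
    for z in np.arange(.1,p[2],.012):
      k=m&(abs(Q[...,2]-z)<.006)
      if k.sum()>8:
        t=np.linalg.lstsq(np.c_[2*Q[k][:,:2],np.ones(k.sum())],(Q[k][:,:2]**2).sum(1),rcond=None)[0];print(z.round(3),k.sum(),t[:2],np.sqrt(max(0,t[2]+t[0]**2+t[1]**2)))
    print("zmin",Q[m][:,2].min())
    cv2.imwrite("pics/c7.png",cv2.resize(s["frame"][90:250,270:460],None,fx=4,fy=3.7,interpolation=cv2.INTER_CUBIC)[:,:,::-1])
E
```

```text
time_s: 20.2
eef_pos: [0.4914, -0.3063, 0.2493]
eef_rot: [0.516, -0.513, 0.487, -0.483]
wrist_force: [0.4, -0.6, -2.0]
opening: 0.43
t20.20 pos [ 0.4914 -0.3063  0.2493] shift cm(tool) [ 0.716   9.5768 -0.281 ] rotvec [ 0.0001  0.0037 -0.0066] q [-0.7647  0.1777  1.5736  0.0045  1.3952  0.7457] F [ 0.3745 -0.5943 -1.9907] op 0.43027220232287217
scene 446
0.172 49 [ 0.488  -0.3008] 0.023186035129701313
0.184 54 [ 0.4883 -0.3018] 0.024250457489471734
0.196 57 [ 0.4879 -0.3024] 0.02433165407070377
0.208 58 [ 0.4868 -0.3004] 0.02281100273493919
0.22 68 [ 0.4863 -0.3003] 0.02262423273223395
0.232 92 [ 0.4867 -0.3025] 0.02238026633811957
0.244 67 [ 0.4875 -0.303 ] 0.019471922235108956
zmin 0.16511716331303236
top 87
```

View pics/c7.png

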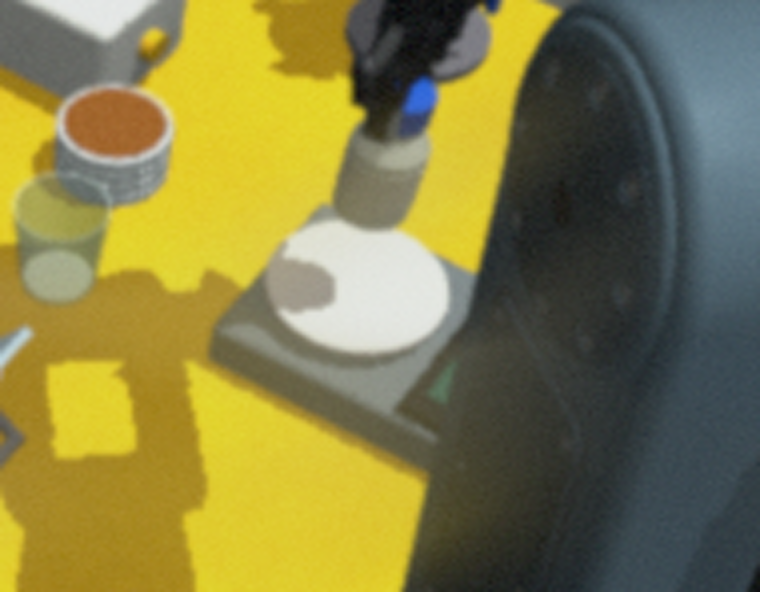

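The bottle hangs upright; its underside is at z≈0.165, which is 84 mm below the TCP. Lowering onto the pan.

```bash
python3 -m jog '[[[0.6,0.5,-0.1],[0,0,0],2],[[0,1.2,0],[0,0,0],2],[[0,1.5,0],[0,0,0],2],[[0,1.5,0],[0,0,0],2],[[0,1.5,0],[0,0,0],2],[[0,1,0],[0,0,0],2],[[0,0.5,0],[0,0,0],2],[[0,0,0],[0,0,0],2]]'
python3 -c "
from st import *
goal([.489,-.313,.1525],tool([0,-1,0],[0,0,-1]))"
```

```text
time_s: 20.97
eef_pos: [0.4966, -0.3161, 0.1715]
eef_rot: [0.517, -0.513, 0.482, -0.487]
wrist_force: [0.4, 0.1, -1.0]
opening: 0.426
t20.97 pos [ 0.4966 -0.3161  0.1715] shift cm(tool) [-0.3562  1.8945 -0.7547] rotvec [-0.0079  0.0057  0.0015] q [-0.7709  0.2643  1.633   0.005   1.2379  0.7368] F [ 0.4373  0.0971 -1.0107] op 0.42585428111837903
```

```bash
python3 -m jog '[[[-0.3,0.3,-0.6],[-0.008,0.005,0],2],[[0,0.4,0],[0,0,0],2],[[0,0.4,0],[0,0,0],2],[[0,0.2,0],[0,0,0],2],[[0,0.2,0],[0,0,0],2]]'
python3 -m jog '[[[0,0.15,0],[0,0,0],2],[[0,0.15,0],[0,0,0],2]]'
```

```text
time_s: 21.38
eef_pos: [0.4911, -0.3144, 0.1576]
eef_rot: [-0.513, 0.514, -0.484, 0.487]
wrist_force: [0.1, 0.6, -1.5]
opening: 0.425
time_s: 21.55
eef_pos: [0.4914, -0.3147, 0.1549]
eef_rot: [-0.513, 0.514, -0.484, 0.488]
wrist_force: [-0.2, -0.3, -1.7]
opening: 0.428
```

```bash
python3 -m jog '[[[0,0.15,0],[0,0,0],2],[[0,0.1,0],[0,0,0],2]]'
python3 -m jog '[[[0,0.12,0],[0,0,0],2],[[0,0,0],[0,0,0],2]]'
```

```text
time_s: 21.72
eef_pos: [0.4921, -0.315, 0.1531]
eef_rot: [-0.513, 0.514, -0.483, 0.488]
wrist_force: [-0.5, 1.8, 6.2]
opening: 0.427
time_s: 21.88
eef_pos: [0.4929, -0.315, 0.1535]
eef_rot: [-0.514, 0.514, -0.483, 0.489]
wrist_force: [-0.8, 0.5, -2.7]
opening: 0.421
```

Contact felt at TCP z≈0.153. I'll settle and release.

```bash
python3 -m jog '[[[0,0.1,0],[0,0,0],2],[[0,0.05,0],[0,0,0],2]]'
python3 -m jog '[[[0,0,0],[0,0,0],4.2],[[0,0,0],[0,0,0],5],[[0,0,0],[0,0,0],7],[[0,0,0],[0,0,0],8.5],[[0,0,0],[0,0,0],8.5],[[0,0,0],[0,0,0],8.5]]'
python3 -m jog '[[[0,-0.6,0],[0,0,0],8.5],[[0,-1,0],[0,0,0],8.5],[[0,-1.5,0],[0,0,0],8.5],[[0,-1.5,0],[0,0,0],8.5],[[0,-2,0],[0,0,0],8.5],[[0,-2,0],[0,0,0],8.5],[[0,-2,0],[0,0,0],8.5],[[0,-2,-1],[0,0,0],8.5],[[0,-1,-3],[0,0,0],8.5],[[0,0,-3],[0,0,0],8.5],[[0,0,-3],[0,0,0],8.5],[[0,0,0],[0,0,0],8.5]]'
python3 - <<'E'
from st import *
s=imaging.camera("scene");c=imaging.camera("top");P=cloud(c);H=cv2.cvtColor(c["frame"],cv2.COLOR_RGB2HSV)
for n,Q,F in(("top",P,c),("scene",cloud(s),s)):
  H=cv2.cvtColor(F["frame"],cv2.COLOR_RGB2HSV)
  m=(np.hypot(Q[...,0]-.489,Q[...,1]+.313)<.08)&(Q[...,2]>.15)&(Q[...,2]<.2)&(H[...,0]>100)&(H[...,0]<130)&(H[...,1]>120)
  k=m&(Q[...,2]>.178);print(n,m.sum(),k.sum(),Q[k].mean(0) if k.any() else "",Q[m][:,2].max() if m.any() else "")
Q=cloud(s)
for z in(.08,.095,.11,.125):
  k=(np.hypot(Q[...,0]-.489,Q[...,1]+.313)<.045)&(abs(Q[...,2]-z)<.006);t=np.linalg.lstsq(np.c_[2*Q[k][:,:2],np.ones(k.sum())],(Q[k][:,:2]**2).sum(1),rcond=None)[0];print(z,k.sum(),t[:2])
cv2.imwrite("pics/c8.png",np.hstack([cv2.resize(s["frame"],(400,300)),cv2.resize(c["frame"],(400,300))])[:,:,::-1])
E
```

```text
time_s: 22.05
eef_pos: [0.4937, -0.3152, 0.1532]
eef_rot: [0.514, -0.514, 0.482, -0.49]
wrist_force: [-0.1, 3.0, 3.8]
opening: 0.424
time_s: 22.55
eef_pos: [0.4934, -0.3158, 0.1525]
eef_rot: [-0.513, 0.514, -0.482, 0.49]
wrist_force: [-0.8, -0.2, -0.1]
opening: 0.994
time_s: 23.55
eef_pos: [0.3905, -0.3204, 0.3047]
eef_rot: [-0.514, 0.516, -0.478, 0.491]
wrist_force: [-0.2, 0.0, -0.2]
opening: 0.996
top 149 139 [ 0.4945 -0.3132  0.1835] 0.1882292019421786
scene 51 51 [ 0.494  -0.3169  0.1833] 0.18705526654386573
0.08 45 [ 0.4916 -0.3124]
0.095 54 [ 0.4914 -0.312 ]
0.11 51 [ 0.4917 -0.312 ]
0.125 64 [ 0.4919 -0.3121]
```

View pics/c8.png

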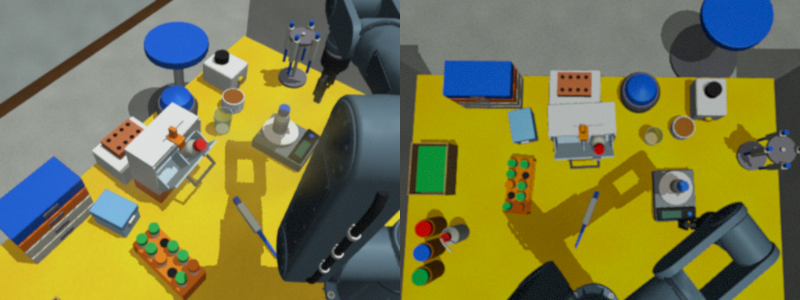

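The bottle stands upright on the pan, within about 3 mm of centre, with its cap top at 0.183 m as expected. The bin is open with the red bottle in it, the tab is over, and the arm is clear. Handing in.

```bash
python3 -c "
from bench import ctrl
print(ctrl.hand_in())"
```

```text
the job is handed in; nothing more can be done
None
```

I did the whole job and handed it in at about 23.7 s. I slid the lock tab to its end stop, tilted the bin to its stop, drew the blue-capped bottle out by its cap and stood it on the balance pan. No verdict is reported, so the results below are my own last checks.

- **Bottle on the pan:** its axis is about 3 mm from the pan's centre. It is upright, with less than 1 mm of drift over 45 mm of its height, and its cap top is at 0.183 m, as expected. The wrist force at touchdown was about 6 N.
- **Tab:** it moved about 44 mm, and I pushed it against the stop with about 15 N.
- **Bin:** I estimated the tilt at about 0.63 rad from the gripper's position while holding the handle. The last pictures show it still open with the red-capped bottle in it.
- **Rack, tip box, dishes and beaker:** they look unmoved in the last pictures; I did not re-measure their positions.
- **What went wrong:** my first attempt at the handle stopped early, most likely with a finger landing lightly (about 5 N) on the tab's overhanging plate. I backed off and gripped the bar 28 mm to the left instead, and the tab did not shift.

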